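# Load the polishing pot and hold the run handle level

### The arm

A 6-joint arm with a two-finger parallel gripper is mounted at the origin on the work surface. World frame = base frame: x ahead of the robot, y to its left, z up, the work surface at z = 0. Lengths are in m, angles in rad, forces in N, time in s.
With the tool pointing down it reaches from about 0.425 to 0.95 m from the base axis. Payload 3.5 kg.
Tool frame: the origin (TCP) lies midway between the tips of the shut fingers; the grasp point (between the pads) lies ctrl.grasp_offset behind it (ctrl.grasp_offset is the distance from the TCP to the grasp point, in m); x points along the fingers, y is the direction in which the jaws open and shut, and the axes are right-handed (so a half turn about x gives the same grasp; the last joint's range is limited). The gripper opens to 85 mm and grips with 20 to 120 N. Pads are 22 mm wide; open, the fingers measure 114 mm over their backs; the gripper's body (76 mm by 85 mm) begins 54 mm behind the grasp point. The pads swing forward as they close: fully open they stand 13 mm farther back than shut.
Start: joints at [-1.332, 0.286, 1.577, -0, 1.279, -0.15], TCP at [0.256, -0.625, 0.231] pointing down, gripper open.
Joint ranges: [-2.77, 2.77], [-0.9, 2.22], [0.21, 2.48], [-1.53, 4.67], [0.24, 2.81], [-2.84, 2.84]. Speed limits (rad/s): [2.79, 2.79, 3.14, 3.14, 3.14, 3.14].

### API

Orientations are given as a unit quaternion [x, y, z, w].
In Python, from plant import readout, read_camera, sign_off, ctrl gives the robot as it stands.
- The arm moves only by the tool drive_tool, never from a script. Its argument "steps" is a list of rows, each a list of 5 numbers: the shift along the tool's x, y, z in cm, then the turn about the tool's x in degrees, then the opening, from 0 (shut) to 1 (fully open). A call has 1 to 10 rows; each row shifts and turns the commanded pose from where the row before left it, along the tool's axes as they then stand; what a row does not reach is not made up. A row lasts 1/10 s, in which the tool goes at most 50 mm and 8.59 degrees, less where a joint would pass 70% of its speed; a pose out of reach is approached as far as the arm can. A call is refused whole if a number of a shift passes 5 or a number of a turn 8.59, either way. A call with a gripper value outside its range is refused whole. The fingers move at their own pace and stop on an object; "force" is the grip in N (left out, the last holds). Time passes only in rows, so rows that do not move let the fingers close. It gives the time, the measured TCP pose, the force and the opening at its end, in the units of the state.
- readout.get_state(): the state, without advancing time (a new reading comes with each control period).
- read_camera(name): name is "scene" or "top" or "wrist"; returns a dict with "frame" (420x560x3 uint8, red, green, blue), "vertical_fov" (degrees; the focal length in pixels is half the picture's height over the tangent of half this angle, whatever the lens; pixels are square), "cx", "cy" (the principal point, pixels), "eye" and "orientation" of the camera in the world. Camera axes: x right, y up, looking along -z (the intrinsics and any distortion apply to the point x, -y, -z); pixel columns grow to the right and rows downward; lengths in m; the calibration is good to about 2 mm. A picture is of the moment at which its call begins. There is no depth.
- sign_off(): hands the job in, once; it reports no verdict.
The state is a dict: "time": time; "qpos": joint angles; "dq": joint speeds; "joint_efforts": joint torques, N m; "eef_pos": TCP position; "tcp_rot": TCP orientation; "contact_force": force on the tool from outside, world axes, zero at the start; "wrist_torque": the same for the moment, N m; "opening": opening from 0.0 (shut) to 1.0 (fully open).
Only numpy, scipy, OpenCV 4.12 (cv2) and the standard library are available. Lean on these libraries where they do the work, as an engineer would, in place of code of your own. Each camera call takes 0.05 s, during which the arm holds its last target. There are 200 camera calls.

### The job

Take the turned wooden ball (the round one, not the pointed finial) from its ring stand, lower it gently into the deep pot of the bench polisher and let it go near the pot's floor, without dropping it. Only then press the polisher's spring-loaded hold-to-run handle down to its middle position, where the handle lies level, never down to its lower stop, and finish while still holding it there: do not let the handle go at the end. Leave the finial, the glue bottle and the gouge alone.

Things in the scene. Friction and masses are not known exactly. Their poses are not given: they have to be found in the camera images.
- ball_center (a point): centre of the turned ball of pale wood, 50 mm diameter, 35 to 70 g. It sits on a dark wooden ring stand (fixed; 48 mm outside, 32 mm hole, 12 mm high), its centre about 31 mm above the table
- finial: pale wooden finial, a bystander: pear-shaped with a pointed top, 44 mm at its widest, 66 mm tall, standing in a second, identical ring stand. Origin at the centre of its underside. Which of the two stands holds the ball changes from start to start
- glue: blue glue bottle with a yellow cap, a bystander, 64 mm diameter, 170 mm tall, origin at the centre of its underside
- gouge: gouge with wooden handle and steel blade, a bystander lying on the table, 220 mm long, about 30 mm thick, origin under its middle
- polisher: the bench polisher, fixed: green housing 200 (x) by 340 (y) by 40 mm high, origin under its centre, yaw varies. On it: an open steel pot centred at y = +80 mm; at the -y side the hold-to-run handle, hinged at (40, -85, 75) mm, paddle towards -x; behind the hinge a grey motor at x 44 to 100, y -150 to -50 mm, 94 mm high; hinge cheeks 90 mm high
- pot_floor (a point): centre of the pot's inner floor, 45 mm above the table. The pot is round and straight-walled, 152 mm inside diameter, wall 4 mm, 70 mm deep: its rim is 115 mm above the table. Axes as the polisher's
- handle (a joint): angle of the hold-to-run handle, rad: 0 = raised at rest (tilted up by 0.25), 0.25 = level (the run position), 0.5 = lower stop. A spring drives it back up: pressing on the paddle's middle takes about 3 N to leave rest, 7 N at level and 12 N at the stop
- handle_pad (a point): middle of the top face of the handle's dark wooden paddle (50 mm along the handle, 44 wide, 8 thick), 100 mm from the hinge, whose axis is 75 mm above the table along the polisher's y. It moves on an arc: about 104 mm above the table at rest, 79 mm at level, 54 mm at the lower stop. x axis along the polisher's x at rest. Press from above with closed fingertips
- gauge_top (a point): top of the fixed square steel gauge post beside the paddle (22 by 12 mm), 79 mm above the table: the handle is level when the paddle's top is as high as the post's top. Axes as the polisher's
Not all that is in view belongs to the job. Leave any pink or yellow look-alike of the part that bears ball_center alone.

How it is judged:
On the way:
1. the ball lies still in the pot, let go, the handle still up (horizontal distance between ball_center and pot_floor below 0.06 m and z of ball_center in the frame of pot_floor below 0.032 m and linear speed of ball below 0.08 m/s and contact force between the fingers and ball below 0.1 N and value of joint handle below 0.1 rad), for 0.2 s.
At the end, for the whole second after the job is handed in: Ball on the pot floor (within 60 mm of its axis, centre under 32 mm above it, still), untouched. Fingers press the handle with 2 to 25 N and keep it level within 0.08 rad (0.17 to 0.33). Finial, bottle and gouge within 20 mm of their start, finial and bottle upright (horizontal distance between ball_center and pot_floor below 0.06 m and z of ball_center in the frame of pot_floor below 0.032 m and linear speed of ball below 0.08 m/s and contact force between the fingers and ball below 0.1 N and value of joint handle between 0.17 and 0.33 rad and contact force between the fingers and handle between 2 and 25 N and distance of each of finial, glue, gouge from where it was at the start of the episode below 0.02 m and angle between finial's own z axis and vertical below 0.25 rad and angle between glue's own z axis and vertical below 0.2 rad); the arm keeps its last pose, push and grip.
It fails at once if the ball is dropped (moves faster than 0.6 m/s out of the fingers, a fall of about 18 mm) (linear speed of ball above 0.6 m/s and contact force between the fingers and ball below 0.05 N).
It fails at once if the ball is pressed or knocked against the polisher with more than 40 N (contact force between ball and polisher above 40 N).
It fails at once if the handle is pressed before the ball is in the pot (value of joint handle above 0.12 rad and (horizontal distance between ball_center and pot_floor above 0.07 m or z of ball_center in the frame of pot_floor above 0.04 m)).
It fails at once if the handle is pushed down to its lower stop (over 0.45 rad) (value of joint handle above 0.45 rad).
It fails at once if the finial, the glue bottle or the gouge is knocked away (moved over 50 mm) (distance of any of finial, glue, gouge from where it was at the start of the episode above 0.05 m).
It also fails if it takes over 56 s, if anything falls off the work surface, if the arm or the gripper's body presses on something with over 40 N, if the wrist force passes 120 N, or if a joint passes its speed limit or range.

## Working session

There is one attempt and no reset: what is moved stays moved. The work goes in short steps, Python scripts to look and compute and a tool call to move; the robot and the scene stay as the last step left them, time stands still between calls to the robot, and variables do not carry over. Pictures are saved under pics/ and viewed, about 8 in all and at most 12, crops included, and the job is handed in when it is done.

Besides the shell and the picture viewer there is one more tool, called after "Emit:" as name(argument=value, ...), one argument or row to a line, values as JSON. drive_tool: Moves the arm, as the interface text tells. Its arguments: {"type":"object","properties":{"steps":{"type":"array","items":{"type":"array","items":{"type":"number"}}},"force":{"type":"number"}},"required":["steps"]}

```bash
ls; mkdir -p pics
cat > h.py <<'E'
import numpy as np, cv2
from scipy.spatial.transform import Rotation as R
from plant import readout, read_camera, sign_off, ctrl
def ray(c,u,v):
    f=210/np.tan(np.radians(c["vertical_fov"])/2)
    p=np.array([(u-c["cx"])/f,(v-c["cy"])/f])
    d=np.array([p[0],-p[1],-1.0]); return R.from_quat(c["orientation"]).apply(d)
def onz(c,u,v,z):
    d=ray(c,u,v); e=np.array(c["eye"]); return e+d*(z-e[2])/d[2]
def proj(c,P):
    f=210/np.tan(np.radians(c["vertical_fov"])/2)
    q=R.from_quat(c["orientation"]).inv().apply(np.array(P)-c["eye"])
    return c["cx"]+f*q[0]/-q[2], c["cy"]+f*q[1]/q[2]
E
python3 - <<'E'
from h import *
for n in ("top","scene"):
    c=read_camera(n); cv2.imwrite(f"pics/{n}0.png",c["frame"][:,:,::-1])
    print(n,{k:v for k,v in c.items() if k!="frame"})
print(readout.get_state(), ctrl.grasp_offset)
E
```

```text
pics
top {'vertical_fov': 49.577920221138406, 'cx': 273.9106565862009, 'cy': 205.05795631943164, 'eye': array([ 0.39683827, -0.13944361,  1.22770164]), 'orientation': array([ 0.06944334, -0.04837066, -0.703465  ,  0.70567336])}
scene {'vertical_fov': 51.80247087091521, 'cx': 277.7569780314739, 'cy': 210.7680474897027, 'eye': array([ 0.94851175, -0.81222753,  0.8614439 ]), 'orientation': array([0.36841515, 0.09751269, 0.212998  , 0.89966294])}
{'time': 0.1, 'qpos': array([-1.33202494e+00,  2.87115651e-01,  1.57805252e+00, -5.14895099e-07,
        1.27858440e+00, -1.49986695e-01]), 'dq': array([ 2.08736049e-04, -8.87489051e-04, -2.01670455e-03,  2.42051340e-06,
       -1.40959083e-03,  9.32915508e-04]), 'joint_efforts': array([ 6.24668210e-04, -4.07298589e+01, -2.93698364e+01, -1.18234684e-04,
        3.43946725e-03, -2.29563163e-06]), 'eef_pos': array([ 0.25574393, -0.62402863,  0.2300479 ]), 'tcp_rot': array([-0.69375593, -0.1373457 ,  0.69382405, -0.13581993]), 'contact_force': array([ 1.19706743, -0.3588681 , -0.73777681]), 'wrist_torque': array([ 0.01908232,  0.01020798, -0.02865301]), 'opening': 1.000173047784079} 0.0187
```

View pics/top0.png

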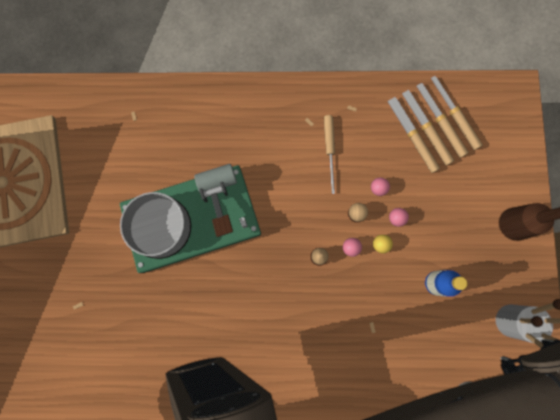

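View pics/scene0.png

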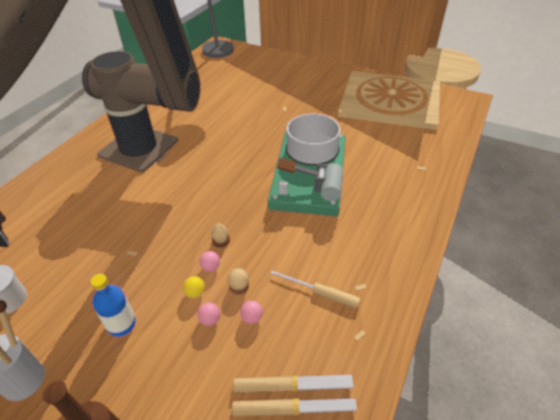

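Two pale things: top (358,213) and (320,257); pink balls and a yellow one lie around. The polisher is at top (190,218). Next I zoom in and measure.

Run:
```python
from h import *
t=read_camera("top");s=read_camera("scene")
a=cv2.resize(s["frame"][205:345,165:305],None,fx=4,fy=4,interpolation=cv2.INTER_CUBIC)[:,:400]
a=cv2.resize(s["frame"][215:305,185:265],(400,450),interpolation=cv2.INTER_CUBIC)
b=cv2.resize(t["frame"][170:275,300:400],(400,420),interpolation=cv2.INTER_CUBIC)
b=cv2.copyMakeBorder(b,0,30,0,0,cv2.BORDER_CONSTANT)
cv2.imwrite("pics/c1.png",np.hstack([a,b])[:,:,::-1])
d=cv2.resize(t["frame"][155:280,110:270],(800,600)[:1]+(600,) if 0 else (768,600),interpolation=cv2.INTER_CUBIC)
cv2.imwrite("pics/c2.png",d[:,:,::-1])
for n,u,v,z in [("A",358,213,.031),("B",320,257,.031)]:
    P=onz(t,u,v,z);print(n,P,np.hypot(P[0],P[1]),proj(s,P))
for n,c in(("top",t),("scene",s)):
    hsv=cv2.cvtColor(c["frame"],cv2.COLOR_RGB2HSV)
    for nm,lo,hi in(("pink",(160,80,120),(179,255,255)),("yel",(25,150,120),(34,255,255)),("blue",(105,150,60),(125,255,255)),("green",(65,80,30),(90,255,255)),("pale",(12,60,90),(24,165,255))):
        k,l,st,ce=cv2.connectedComponentsWithStats(cv2.inRange(hsv,lo,hi))
        print(n,nm,[(ce[i].round(1).tolist(),st[i,4].item(),onz(c,*ce[i],.031)[:2].round(3).tolist()) for i in range(1,k) if st[i,4]>60])
```

```text
A [ 0.57715949 -0.32593083  0.031     ] 0.6628302756599224 (np.float64(237.74038597834885), np.float64(278.60706267017576))
B [ 0.46084281 -0.22427844  0.031     ] 0.5125201576673162 (np.float64(219.20296916014965), np.float64(233.28415736523533))
top pink [([379.6, 186.3], 245, [0.649, -0.385]), ([398.2, 216.9], 253, [0.567, -0.431]), ([351.4, 247.0], 252, [0.487, -0.306])]
top yel []
top blue [([445.5, 282.8], 372, [0.396, -0.545])]
top green [([207.5, 221.0], 3938, [0.555, 0.074])]
top pale [([266.1, 236.8], 162973, [0.513, -0.083]), ([551.2, 312.5], 120, [0.324, -0.805]), ([554.8, 329.6], 135, [0.282, -0.81])]
scene pink [([209.3, 260.7], 293, [0.488, -0.311]), ([251.0, 311.7], 358, [0.649, -0.389]), ([208.4, 313.6], 361, [0.568, -0.435])]
scene yel [([98.1, 280.3], 123, [0.284, -0.476]), ([193.6, 283.4], 174, [0.492, -0.383])]
scene blue [([108.9, 301.3], 700, [0.348, -0.509])]
scene green [([229.6, 18.6], 1034, [-0.251, 0.986]), ([128.6, 37.0], 589, [-0.563, 0.612]), ([198.1, 29.1], 675, [-0.321, 0.818]), ([284.1, 149.9], 84, [0.455, 0.164]), ([339.7, 152.6], 141, [0.617, 0.226]), ([299.8, 194.9], 1792, [0.586, -0.002])]
scene pale [([6.8, 10.0], 331, [-1.369, 0.604]), ([253.0, 225.6], 140672, [0.526, -0.162]), ([133.6, 76.5], 860, [-0.295, 0.332]), ([4.5, 356.7], 107, [0.247, -0.707])]
```

View pics/c1.png

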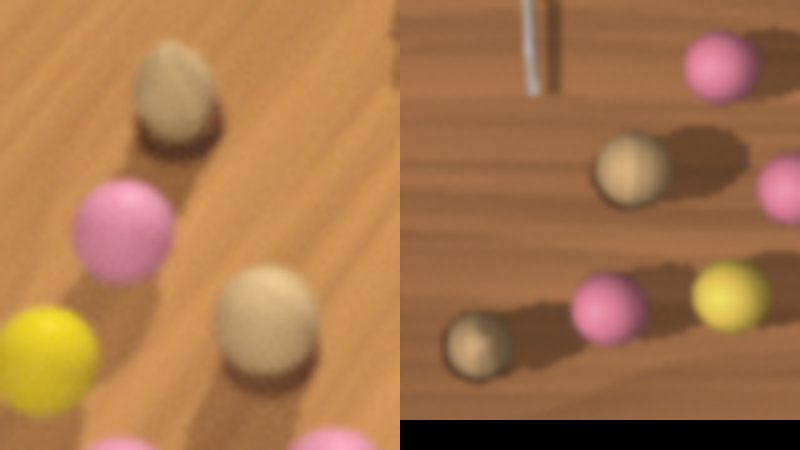

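View pics/c2.png

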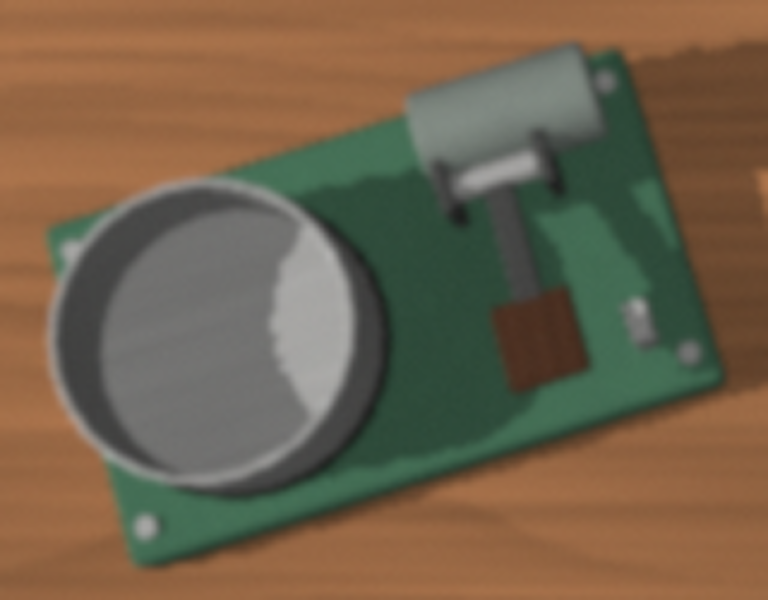

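The round one is A, at top (358.2,212.5), and the ray check agrees with the scene view. B shows a point, so it is the finial. The crop gives the pot rim centre at about (152,224.6), the paddle at (222.7,225.8) and the gauge post at about (242.5,220).

Run:
```python
from h import *
t=read_camera("top");s=read_camera("scene")
cr=lambda x,y:(110+x/4.8,155+y/4.8)
rim=np.array([cr(48,330)[:],cr(355,320),cr(205,180),cr(195,487),cr(95,222),cr(312,440)])
W=np.array([onz(t,u,v,.115)[:2] for u,v in rim])
A=np.c_[2*W,np.ones(len(W))];x=np.linalg.lstsq(A,(W**2).sum(1),rcond=None)[0]
pot=x[:2];print("pot",pot,"r",np.sqrt(x[2]+pot@pot))
C=[onz(t,*cr(*p),.04)[:2] for p in((50,230),(135,562),(722,378),(618,50))]
print("corners",np.round(C,4),[np.linalg.norm(C[i]-C[i-1]).round(4) for i in range(4)],"ctr",np.mean(C,0))
ys=(C[0]+C[1]-C[2]-C[3]);xs=C[0]+C[3]-C[1]-C[2]
yaw=(np.arctan2(-ys[0],ys[1])+np.arctan2(xs[1],xs[0]))/2
print("yaw",np.degrees([yaw,np.arctan2(-ys[0],ys[1]),np.arctan2(xs[1],xs[0])]))
Rm=np.array([[np.cos(yaw),-np.sin(yaw)],[np.sin(yaw),np.cos(yaw)]])
o2=pot-Rm@[0,.08];print("origin from pot",o2)
o=(o2+np.mean(C,0))/2
pad=lambda th:np.r_[o+Rm@[.04-.1*np.cos(.25-th)-0.0*1,-.085],.075+.1*np.sin(.25-th)+.004]
print("pad rest pred",pad(0),"meas",onz(t,*cr(541,340),.104),"level",pad(.25))
print("gauge",onz(t,*cr(636,310),.079), Rm.T@(onz(t,*cr(636,310),.079)[:2]-o))
print("scene proj pad,rim c:",proj(s,pad(0)),proj(s,[*pot,.115]))
B=onz(t,358.25,212.5,.031);print("ball",B,proj(s,B))
g=onz(t,*(333,194),.01);print("gouge tip",g)
M=R.from_quat(readout.get_state()["tcp_rot"]).as_matrix();print(M.round(3))
cv2.imwrite("pics/c3.png",cv2.resize(s["frame"][110:220,260:360],(700,770)[0:1]+(600,) if 0 else (545,600),interpolation=cv2.INTER_CUBIC)[:,:,::-1])
```

```text
pot [0.53607979 0.19748375] r 0.08081167595060097
corners [[ 0.6024  0.3081]
 [ 0.4193  0.25  ]
 [ 0.5204 -0.0683]
 [ 0.7051 -0.0079]] [np.float64(0.3323), np.float64(0.1921), np.float64(0.334), np.float64(0.1943)] ctr [0.56181614 0.120457  ]
yaw [17.84020776 17.81802336 17.86239216]
origin from pot [0.56058886 0.12133058]
pad rest pred [0.53308779 0.02255165 0.1037404 ] meas [0.5333751  0.02228602 0.104     ] level [0.53012851 0.02159924 0.079     ]
gauge [ 0.55258059 -0.02447258  0.079     ] [-0.05274226 -0.13573493]
scene proj pad,rim c: (np.float64(286.4860926409608), np.float64(164.41075963366825)) (np.float64(313.2381394714622), np.float64(128.3589997981095))
ball [ 0.57849903 -0.32662294  0.031     ] (np.float64(238.08011732677605), np.float64(279.03181108991345))
gouge tip [ 0.63245202 -0.26291238  0.01      ]
[[-0.     0.379 -0.925]
 [ 0.001 -0.925 -0.379]
 [-1.    -0.001 -0.   ]]
```

View pics/c3.png

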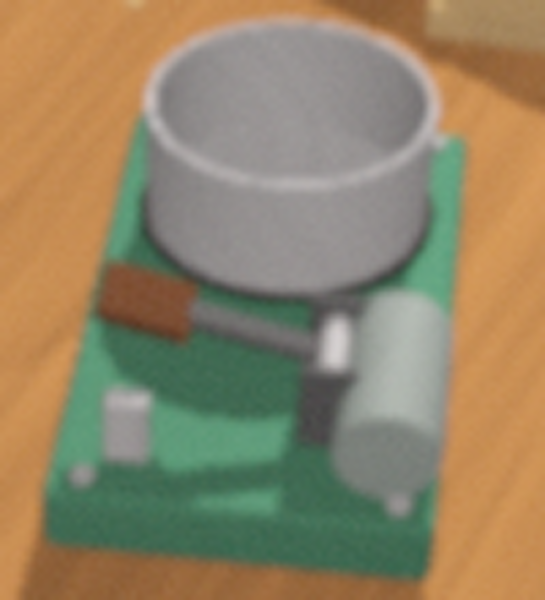

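Two-view checks agree: pad at scene (287,165) against (286.5,164.4) predicted, rim centre (313.6,129) against (313.2,128.4). The current tool y already suits the gaps between the look-alikes. Moving above the ball.

Emit:
drive_tool(
  steps=[
    [0,-1.5,-4.1,0,1],
    [0,-1.5,-4.1,0,1],
    [0,-1.5,-4.1,0,1],
    [0,-1.5,-4.1,0,1],
    [0,-1.5,-4.1,0,1],
    [0,-1.5,-4.1,0,1],
    [0,-1.5,-4.1,0,1],
    [0,-1.5,-4.1,0,1],
    [0,-1.5,-4.1,0,1],
    [0,-1.5,-4.1,0,1],
  ],
  force=30,
)

```text
time: 1.3
eef_pos: [0.5796, -0.3289, 0.2314]
tcp_rot: [0.694, 0.137, -0.694, 0.137]
contact_force: [1.3, -1.0, -0.2]
opening: 1.0
```

Emit:
drive_tool(
  steps=[
    [3,0,0,0,1],
    [3,0,0,0,0.9],
    [3,0,0,0,0.85],
    [0,0,0,0,0.85],
    [0,0,0,0,0.85],
  ],
)

```text
time: 1.8
eef_pos: [0.5783, -0.3303, 0.1412]
tcp_rot: [-0.694, -0.137, 0.694, -0.136]
contact_force: [0.2, -0.6, -0.2]
opening: 0.853
```

Run:
```python
from h import *
s=readout.get_state();M=R.from_quat(s["tcp_rot"]).as_matrix()
print(s["eef_pos"],s["opening"],(M.T@(np.array([.5785,-.3266,.009])-s["eef_pos"])*100).round(2),M.round(3)[:,1])
w=read_camera("wrist");cv2.imwrite("pics/w1.png",w["frame"][:,:,::-1])
print(proj(w,[.5785,-.3266,.031]))
```

```text
[ 0.57827401 -0.33029325  0.14118791] 0.8528835903545625 [13.22 -0.32 -0.17] [ 0.379 -0.925 -0.001]
(np.float64(279.09031772416677), np.float64(202.28678046221003))
```

View pics/w1.png

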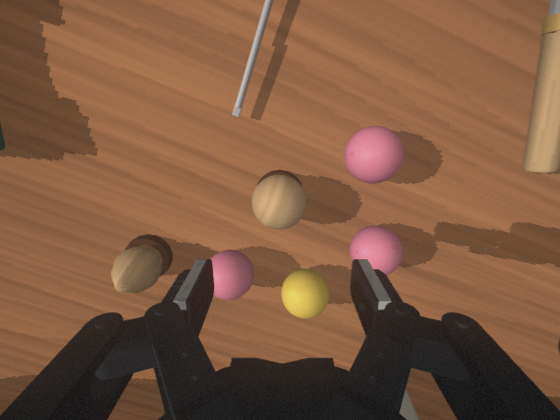

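The wrist view has the ball at (279,201), against (279,202) projected, with free gaps on both jaw sides. Descending.

Emit:
drive_tool(
  steps=[
    [2,-0.3,-0.2,0,0.85],
    [2,0,0,0,0.85],
    [2,0,0,0,0.85],
    [2,0,0,0,0.85],
    [2,0,0,0,0.85],
    [1.5,0,0,0,0.85],
    [1,0,0,0,0.85],
    [0.7,0,0,0,0.85],
    [0,0,0,0,0.85],
    [0,0,0,0,0.85],
  ],
)

```text
time: 2.85
eef_pos: [0.5797, -0.3272, 0.0101]
tcp_rot: [0.694, 0.136, -0.693, 0.137]
contact_force: [-0.5, -0.4, 0.6]
opening: 0.846
```

Emit:
drive_tool(
  steps=[
    [0,0,0,0,0.7],
    [0,0,0,0,0.6],
    [0,0,0,0,0.5],
    [0,0,0,0,0.4],
    [0,0,0,0,0.3],
    [0,0,0,0,0.3],
    [0,0,0,0,0.3],
  ],
  force=30,
)

```text
time: 3.55
eef_pos: [0.5794, -0.3266, 0.0104]
tcp_rot: [0.694, 0.137, -0.694, 0.137]
contact_force: [-2.7, 3.2, 5.8]
opening: 0.569
```

Emit:
drive_tool(
  steps=[
    [-0.5,0,0,0,0.3],
    [-1,0,0,0,0.3],
    [-2,0,0,0,0.3],
    [-2.5,0,0,0,0.3],
    [-3,0,0,0,0.3],
    [-3,0,0,0,0.3],
    [-3,0,0,0,0.3],
    [-3,0,0,0,0.3],
    [-1,0,0,0,0.3],
    [0,0,0,0,0.3],
  ],
)

```text
time: 4.55
eef_pos: [0.58, -0.3277, 0.2019]
tcp_rot: [0.695, 0.135, -0.693, 0.138]
contact_force: [0.0, 0.2, -1.2]
opening: 0.567
```

Run:
```python
from h import *
s=readout.get_state();M=R.from_quat(s["tcp_rot"]).as_matrix()
print(s["eef_pos"],s["opening"],(M.T@(np.array([.536,.1975,.2])-s["eef_pos"])*100).round(2))
w=read_camera("wrist");cv2.imwrite("pics/w2.png",w["frame"][:,:,::-1])
print([proj(w,s["eef_pos"]+[0,0,h]) for h in (.0187,.021,.03)])
```

```text
[ 0.58002323 -0.32768207  0.20186165] 0.5667048498275564 [  0.   -50.27 -15.83]
[(np.float64(283.522698923456), np.float64(285.1750121948123)), (np.float64(283.5693923877848), np.float64(287.90026568337714)), (np.float64(283.76699133589415), np.float64(299.43308361437926))]
```

View pics/w2.png

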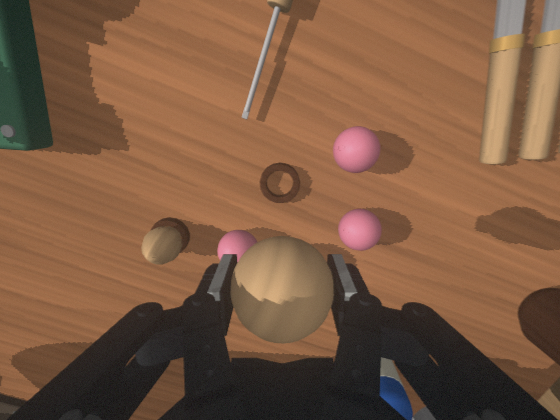

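Ball held centrally at (282,290), its stand is empty. Carrying it to the pot.

Emit:
drive_tool(
  steps=[
    [0,-1,-0.3,0,0.3],
    [0,-2,-0.6,0,0.3],
    [0,-3,-1,0,0.3],
    [0,-3.5,-1.1,0,0.3],
    [0,-4,-1.2,0,0.3],
    [0,-4,-1.3,0,0.3],
    [0,-4,-1.3,0,0.3],
    [0,-4,-1.3,0,0.3],
    [0,-4,-1.2,0,0.3],
    [0,-4,-1.2,0,0.3],
  ],
)

```text
time: 5.6
eef_pos: [0.5472, 0.0261, 0.1977]
tcp_rot: [-0.693, -0.137, 0.695, -0.136]
contact_force: [0.5, 0.7, -0.7]
opening: 0.569
```

Emit:
drive_tool(
  steps=[
    [0,-4,-1.2,0,0.3],
    [0,-4,-1.2,0,0.3],
    [0,-3.5,-1.1,0,0.3],
    [0,-3,-1,0,0.3],
    [0,-2.5,-0.7,0,0.3],
    [0,-2,-0.1,0,0.3],
    [0,-1.5,0,0,0.3],
    [0,-0.3,0,0,0.3],
    [0,0,0,0,0.3],
    [0,0,0,0,0.3],
  ],
)

```text
time: 6.6
eef_pos: [0.5195, 0.235, 0.1991]
tcp_rot: [-0.694, -0.136, 0.694, -0.137]
contact_force: [-0.1, -0.4, -0.2]
opening: 0.57
```

Run:
```python
from h import *
s=readout.get_state();M=R.from_quat(s["tcp_rot"]).as_matrix()
print(s["eef_pos"],s["opening"],(M.T@(np.array([.536,.1975,.051])-s["eef_pos"])*100).round(2))
w=read_camera("wrist");print(proj(w,[.536,.1975,.115]))
t=read_camera("top");a=cv2.resize(t["frame"][130:280,90:270],(480,400));b=cv2.resize(w["frame"],(533,400))[:,:320]
b=cv2.resize(w["frame"],(320,240));b=cv2.copyMakeBorder(b,0,160,0,0,cv2.BORDER_CONSTANT)
cv2.imwrite("pics/w3.png",np.hstack([a,b])[:,:,::-1])
```

```text
[0.51947605 0.23495338 0.19913734] 0.5699127861704852 [14.81  4.09 -0.12]
(np.float64(332.48911183037586), np.float64(212.3888596108163))
```

View pics/w3.png

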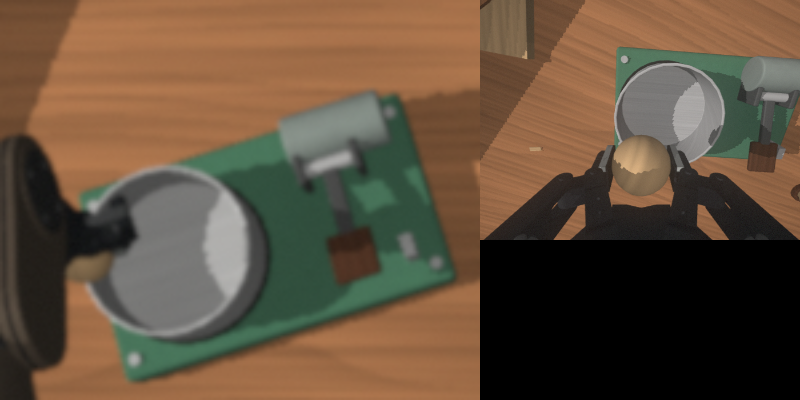

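I overshot by 4 cm because my rows summed too far. The rim as seen in the wrist view, about (332,206), is within 5 mm of its projection at (332,212). Correcting, then lowering.

Emit:
drive_tool(
  steps=[
    [0,0.5,0,0,0.3],
    [0,1,-0.1,0,0.3],
    [0,1,0,0,0.3],
    [0,1,0,0,0.3],
    [0,0.6,0,0,0.3],
    [0,0,0,0,0.3],
    [0,0,0,0,0.3],
  ],
)

```text
time: 7.4
eef_pos: [0.536, 0.1978, 0.1993]
tcp_rot: [-0.694, -0.136, 0.694, -0.136]
contact_force: [-0.4, -0.7, -0.6]
opening: 0.565
```

Emit:
drive_tool(
  steps=[
    [1,0,0,0,0.3],
    [2,0,0,0,0.3],
    [2,0,0,0,0.3],
    [2,0,0,0,0.3],
    [2,0,0,0,0.3],
    [2,0,0,0,0.3],
    [1.5,0,0,0,0.3],
    [1,0,0,0,0.3],
    [0,0,0,0,0.3],
    [0,0,0,0,0.3],
  ],
)

```text
time: 8.4
eef_pos: [0.5364, 0.1981, 0.0647]
tcp_rot: [0.694, 0.137, -0.694, 0.137]
contact_force: [1.0, -1.1, -0.7]
opening: 0.571
```

Emit:
drive_tool(
  steps=[
    [0.5,0,0,0,0.3],
    [0.3,0,0,0,0.3],
    [0.2,0,0,0,0.3],
    [0.1,0,0,0,0.3],
    [0.1,0,0,0,0.3],
    [0,0,0,0,0.3],
    [0,0,0,0,0.3],
  ],
)

```text
time: 9.1
eef_pos: [0.5361, 0.198, 0.0524]
tcp_rot: [0.694, 0.137, -0.694, 0.137]
contact_force: [-0.1, 0.5, -0.7]
opening: 0.565
```

Emit:
drive_tool(
  steps=[
    [0.1,0,0,0,0.3],
    [0,0,0,0,0.3],
    [0.1,0,0,0,0.3],
    [0,0,0,0,0.3],
    [0,0,0,0,0.3],
  ],
)

```text
time: 9.6
eef_pos: [0.5359, 0.198, 0.0503]
tcp_rot: [-0.694, -0.137, 0.694, -0.137]
contact_force: [-0.1, -0.6, -1.0]
opening: 0.563
```

Emit:
drive_tool(
  steps=[
    [0.1,0,0,0,0.3],
    [0,0,0,0,0.3],
    [0,0,0,0,0.3],
  ],
)

```text
time: 9.9
eef_pos: [0.5362, 0.198, 0.0496]
tcp_rot: [0.694, 0.137, -0.694, 0.137]
contact_force: [0.0, 0.6, -0.3]
opening: 0.567
```

Within a millimetre or two of the floor. Releasing slowly.

Emit:
drive_tool(
  steps=[
    [0,0,0,0,0.56],
    [0,0,0,0,0.6],
    [0,0,0,0,0.65],
    [0,0,0,0,0.7],
    [0,0,0,0,0.8],
    [0,0,0,0,0.85],
    [0,0,0,0,0.85],
    [0,0,0,0,0.85],
    [0,0,0,0,0.85],
    [0,0,0,0,0.85],
  ],
  force=20,
)

```text
time: 10.9
eef_pos: [0.536, 0.198, 0.0493]
tcp_rot: [-0.694, -0.137, 0.694, -0.137]
contact_force: [0.2, 0.5, -0.3]
opening: 0.851
```

Emit:
drive_tool(
  steps=[
    [-0.5,0,0,0,0.85],
    [-1,0,0,0,0.85],
    [-2,0,0,0,0.85],
    [-2,0,0,0,0.85],
    [-3,0,0,0,0.85],
    [-3,0,0,0,0.85],
    [-3,0,0,0,0.85],
    [-0.5,0,0,0,0.85],
    [0,0,0,0,0.85],
    [0,0,0,0,0.85],
  ],
)

```text
time: 11.9
eef_pos: [0.5352, 0.1978, 0.198]
tcp_rot: [-0.693, -0.137, 0.695, -0.137]
contact_force: [-1.1, 0.0, -0.7]
opening: 0.85
```

Run:
```python
from h import *
s=readout.get_state();M=R.from_quat(s["tcp_rot"]).as_matrix()
print(s["eef_pos"],s["opening"],(M.T@(np.array([.530,.0216,.12])-s["eef_pos"])*100).round(2))
w=read_camera("wrist");cv2.imwrite("pics/w4.png",w["frame"][:,:,::-1]);print(proj(w,[.536,.1975,.07]),proj(w,[.536,.1975,.115]))
```

```text
[0.53515057 0.19779602 0.19800891] 0.8495630166495065 [ 7.81 16.11  7.14]
(np.float64(283.28439426494873), np.float64(197.398385658809)) (np.float64(283.51563096240716), np.float64(213.24856971819773))
```

View pics/w4.png

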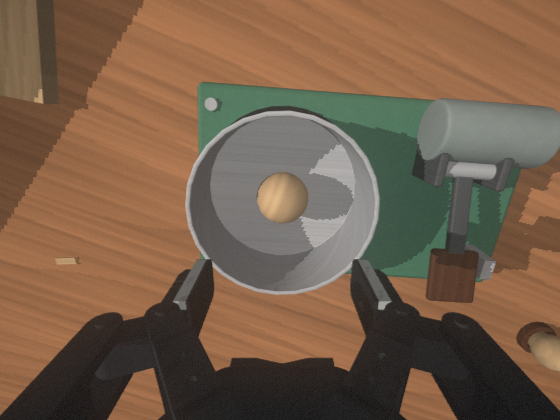

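The ball lies at (283,198), close to the middle of the pot, and is let go. The handle is up, paddle centre near (453,276). Cross-checking the paddle in this view.

Run:
```python
from h import *
w=read_camera("wrist");t=read_camera("top")
print("eye",w["eye"]);print("paddle",onz(w,454,274,.104),proj(w,[.5331,.0226,.1037]),"rim c",onz(w,283,202,.115))
# paddle corners top face (wrist)
print([onz(w,u,v,z)[:2].round(4).tolist() for u,v,z in((432,250,.110),(477,252,.110),(474,301,.0975),(428,300,.0975))])
cv2.imwrite("pics/t5.png",cv2.resize(t["frame"][155:280,110:270],(768,600),interpolation=cv2.INTER_CUBIC)[:,:,::-1])
```

```text
eye [0.61042139 0.22926658 0.33849784]
paddle [0.5365218  0.02785733 0.104     ] (np.float64(456.6113591088398), np.float64(278.67470697135434)) rim c [0.54459822 0.2015602  0.115     ]
[[0.5516, 0.064], [0.5648, 0.0266], [0.516, -0.0127], [0.4999, 0.0297]]
```

Emit:
drive_tool(
  steps=[
    [0,1,0.4,0,0.5],
    [0,2,0.9,0,0],
    [0,3,1.3,0,0],
    [0,3,1.3,0,0],
    [0,3,1.3,0,0],
    [0,2,0.9,0,0],
    [0,1.5,0.6,0,0],
    [0,0.5,0.2,0,0],
    [0,0,0,0,0],
    [0,0,0,0,0],
  ],
)

```text
time: 13.05
eef_pos: [0.5326, 0.0241, 0.1991]
tcp_rot: [-0.694, -0.137, 0.694, -0.136]
contact_force: [0.2, 0.4, -0.0]
opening: 0.002
```

Emit:
drive_tool(
  steps=[
    [1,0,0,0,0],
    [2,0,0,0,0],
    [2,0,0,0,0],
    [1.5,0,0,0,0],
    [1,0,0,0,0],
    [0,0,0,0,0],
    [0,0,0,0,0],
  ],
)

```text
time: 13.75
eef_pos: [0.5331, 0.0239, 0.1246]
tcp_rot: [0.694, 0.137, -0.694, 0.137]
contact_force: [-0.1, -0.1, -0.0]
opening: -0.002
```

Run:
```python
from h import *
s=readout.get_state();print(s["eef_pos"],s["opening"],s["contact_force"])
w=read_camera("wrist");c=read_camera("scene")
a=cv2.resize(c["frame"][110:220,260:360],(400,440),interpolation=cv2.INTER_CUBIC)
b=cv2.resize(w["frame"],(400,300));b=cv2.copyMakeBorder(b,0,140,0,0,cv2.BORDER_CONSTANT)
cv2.imwrite("pics/w5.png",np.hstack([a,b])[:,:,::-1])
```

```text
[0.5331144  0.02389466 0.12460051] -0.002122894028436238 [-0.06682695 -0.10893019 -0.03082043]
```

View pics/w5.png

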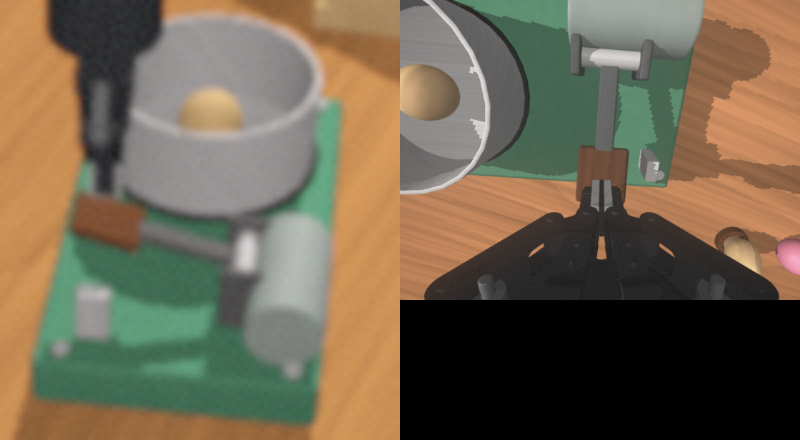

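The shut tips (wrist (600,195)) are centred over the paddle, the ball rests in the pot. Pressing down in steps to level (tip z about 0.079).

Emit:
drive_tool(
  steps=[
    [0.5,0,0,0,0],
    [0.5,0,0,0,0],
    [0.4,0,0,0,0],
    [0.3,0,0,0,0],
    [0.3,0,0,0,0],
    [0.2,0,0,0,0],
    [0,0,0,0,0],
    [0,0,0,0,0],
  ],
)

```text
time: 14.65
eef_pos: [0.5329, 0.0237, 0.1025]
tcp_rot: [0.694, 0.137, -0.694, 0.137]
contact_force: [-1.1, -0.6, 2.5]
opening: -0.001
```

Emit:
drive_tool(
  steps=[
    [0.3,0,0,0,0],
    [0.3,0,0,0,0],
    [0.3,0,0,0,0],
    [0.3,0,0,0,0],
    [0.2,0,0,0,0],
    [0.2,0,0,0,0],
    [0.2,0,0,0,0],
    [0,0,0,0,0],
    [0,0,0,0,0],
  ],
)

```text
time: 15.55
eef_pos: [0.5324, 0.0236, 0.0842]
tcp_rot: [-0.693, -0.137, 0.694, -0.137]
contact_force: [-4.4, -1.9, 5.2]
opening: -0.001
```

Emit:
drive_tool(
  steps=[
    [0.2,0,0,0,0],
    [0.2,0,0,0,0],
    [0.1,0,0,0,0],
    [0,0,0,0,0],
    [0,0,0,0,0],
    [0,0,0,0,0],
  ],
)

```text
time: 16.15
eef_pos: [0.5323, 0.0236, 0.0794]
tcp_rot: [-0.693, -0.137, 0.694, -0.137]
contact_force: [-4.6, -1.3, 6.8]
opening: -0.002
```

Run:
```python
from h import *
s=readout.get_state();print(s["eef_pos"],s["opening"],s["contact_force"])
w=read_camera("wrist");c=read_camera("scene")
a=cv2.resize(c["frame"][130:205,260:350],(540,450),interpolation=cv2.INTER_CUBIC)
b=cv2.resize(w["frame"][100:300,200:],(260,144));b=cv2.copyMakeBorder(b,0,306,0,0,cv2.BORDER_CONSTANT)
cv2.imwrite("pics/w6.png",np.hstack([a,b])[:,:,::-1])
t=read_camera("top")
for n,x in(("scene",c),("top",t)):
  for nm,P in(("padlevel",[.530,.0216,.079]),):print(n,nm,proj(x,P))
```

```text
[0.53233038 0.02355757 0.07942551] -0.0021690169693259517 [-4.64819602 -1.31008611  6.84642877]
scene padlevel (np.float64(285.38494425483356), np.float64(171.18868697862476))
top padlevel (np.float64(224.32138345093156), np.float64(228.33638870054148))
```

View pics/w6.png

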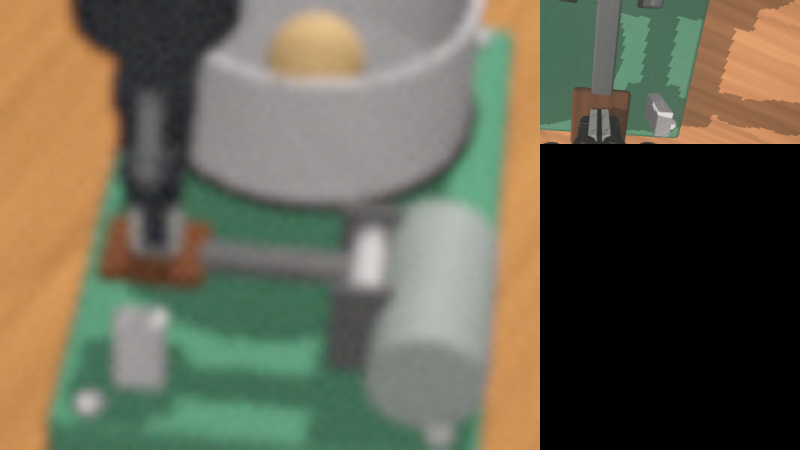

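The paddle is level under the tips at scene crop (155,250). Tip z 0.0794 and 6.8 N agree with the 79 mm and 7 N expected at level, and the ball lies in the pot. Handing in while holding.

```bash
python3 -c "
from h import *
s=readout.get_state();print(s['eef_pos'],s['contact_force'],s['dq'].round(4));print(sign_off())"
```

```text
[0.53234699 0.02357423 0.07945267] [-3.97081989 -1.56259442  6.36006345] [ 0.0011 -0.0008 -0.0005 -0.0003  0.0013  0.001 ]
the job is handed in; nothing more can be done
None
```

I set the ball down in the pot within a couple of millimetres of the floor and let it go. I then pressed the handle to level and handed the job in at about 16 s while still holding it there. `sign_off` gives no verdict, so these are my own checks.

- **Handle:** at hand-in the fingertips were at z = 0.0795 m, against 79 mm expected for level. The push was 6.4 to 6.8 N vertical, plus about 4 to 5 N sideways; about 7 N was expected. The last picture showed the handle level. The handle angle itself has no sensor, so level rests on height, force and that picture.
- **Ball:** the wrist picture after release showed it near the pot's middle, and later pictures showed it still in the pot.
- **Bystanders:** the arm never came near the finial, the glue bottle or the gouge. I did not measure their positions again at the end.

Two things did not go cleanly. On the way to the pot I moved the ball 4 cm too far, above rim height, and corrected it before lowering. The wrist camera also put the pot rim about 9 mm and the paddle about 6 mm from where the other two cameras placed them; I judged both within tolerance. For the pot I used the other cameras' position, and for the paddle a point about 1 mm from theirs.

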